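# Switch on the exposure lamp at its guarded toggle

### The arm

A 6-joint arm with a two-finger parallel gripper is mounted at the origin on a cart in front of the work surface, level with it; the furniture and walls round the work are solid. World frame = base frame: x ahead of the robot, y to its left, z up, the work surface at z = 0. Lengths are in mm, angles in rad, forces in N, time in s.
With the tool pointing down it reaches from about 400 to 925 mm from the base axis. Payload 12.5 kg.
Tool frame: the origin (TCP) lies at the centre of the arm's flange, where the gripper is bolted on; the fingertips stand 190 mm ahead of it and the grasp point (between the pads) lies pinch_z ahead of it (pinch_z is the distance from the TCP to the grasp point, in mm); z points along the fingers, y is the line along which they close (so a half turn about z gives the same grasp; the last joint's range is limited). The gripper opens to 95 mm and grips with 3 to 60 N. Pads are 20 mm wide; open, the fingers measure 119 mm over their backs; the gripper's body (75 mm by 180 mm) begins 59 mm behind the grasp point.
Start: joints at [1.142, 0.491, 1.559, -0, 1.092, -0.106], TCP at [198.241, 592.727, 404.761] pointing down, gripper open.
Joint ranges: [-3.1, 3.1], [-0.84, 2.19], [0.05, 2.79], [-1.13, 4.28], [0.06, 2.93], [-2.69, 2.69]. Speed limits (rad/s): [2.22, 2.22, 2.79, 3.14, 3.14, 3.14].

### API

Orientations are given as a unit quaternion [w, x, y, z].
In Python, from rig import * gives the robot as it stands. Calls block until the motion is done:
- move_to(position, orientation): joint-space move of the TCP to a pose.
- move_straight(position, rotation=None, feed=150, guard=None): straight line of the TCP; rotation=None keeps the orientation; feed is the mean speed in mm/s. With guard (N) it stops when the force on the tool has changed by that much, and returns True; else False.
- goto_joints(angles): joint-space move.
- gripper_open() and close_gripper(grip_force=None): open the fingers fully, or close them until they stop; grip_force is the grip in N (None keeps the last).
- wait(seconds).
- solve_ik(position, orientation): joint angles nearest the present ones, or None.
- read_state(): the state.
- read_camera(name): name is "side" or "top" or "wrist"; returns (picture, depth): 400x640x3 uint8, blue, green, red; 400x640 float32, mm along the optical axis (not along the pixel's ray), 0 where there is no reading.
- camera_info(name): a dict with "fovy" (degrees; the focal length in pixels is half the picture's height over the tangent of half this angle, whatever the lens; pixels are square), "cx", "cy" (the principal point, pixels), "dist" ([k1, k2, p1, p2, k3] as OpenCV has them; the pictures are not rectified), "xyz" and "attitude" of the camera in the world; the wrist camera has in their place "mount" (4x4, takes a point from camera to tool coordinates, whose origin is the TCP and whose axes are the flange's). Camera axes: x right, y up, looking along -z (the intrinsics and any distortion apply to the point x, -y, -z); pixel columns grow to the right and rows downward; lengths in mm; the calibration is good to about 2 mm. A picture is of the moment at which its call begins: read the wrist's pose just before it. camera_info takes no time and is no camera call.
A pose or a line that the arm cannot do raises IKError and nothing moves.
- hand_in(): hands the job in; it is judged then, once.
The state is a dict: "clock": time; "joint_pos": joint angles; "dq": joint speeds; "joint_torque": joint torques, N m; "eef_pos": TCP position; "ee_rot": TCP orientation; "contact_force": force on the tool from outside, world axes, zero at the start; "wrist_torque": the same for the moment, N m; "width": finger opening in mm; "gripper_force": force on a finger pad.
Only numpy, scipy, OpenCV 4.12 (cv2) and the standard library are available. Lean on these libraries where they do the work, as an engineer would, in place of code of your own. Each camera call takes 0.05 s, during which the arm holds its last target. There are 200 camera calls.

### The job

Switch on the exposure lamp at the box whose toggle is covered by a hinged metal guard: with the fingertips raise the guard by its lip and swing it back until it stays open, push the toggle beneath fully over to its rear (on) position, then nudge the guard forward again and let it drop shut by itself, without pressing or guiding it down. Only push and touch, gently: do not grip anything, keep the box standing where it is, and leave the other switch box without a guard and everything else alone.

Things in the scene. Friction and masses are not known exactly. Their poses are not given: they have to be found in the camera images.
- lamp_box: Lamp's switch box: grey enclosure 150 (x) x 130 (y) x 45 mm high, 2.6 kg, standing loose on rubber feet; the only one with a sheet-metal guard hinged over its switch. Origin: centre of its underside, on the worktop. Own +x points to its rear (hinge side, roughly away from the robot), +z up. A short cable gland sticks 20 mm out of the rear.
- lamp_guard (a joint): Guard angle, rad: 0 = shut, grows as its front is raised and swung back, 1.4 = stop, leaning back. 80 g, moves freely: below about 1.0 it falls shut by itself, above about 1.1 it falls back to the stop and stays. An aluminium hood 69 mm wide, open in front and below; its flat top, when shut, lies 91 to 94 mm above the worktop and reaches 86 mm forward of the hinge axis, then comes the lip.
- guard_lip (a point): Middle of the underside of the guard's lip (moves with it); when shut, 97 mm forward of and 40 mm above the hinge axis. The lip, 3 mm thick, 50 mm wide, goes on 26 mm forward of the flat top, sloping up by 25 degrees, to its rolled front edge 110 mm forward of and 47 mm above the hinge axis. Below it all is free down to the box's panel, 45 mm above the worktop.
- guard_hinge (a point): Point on the guard's hinge axis, mid-width, on the box: 45 mm behind the box's centre, 57 mm above the worktop. The axis runs along the box's own y.
- lamp_toggle (a joint): Angle of the toggle under the guard, rad: 0 = off (leaning 0.45 rad towards the front of the box, the robot's side), 0.9 = on (leaning 0.45 rad to the rear, towards the hinge). Stops at both ends; stays where it is left; moves with about 1 N at its tip.
- lamp_toggle_tip (a point): Near the end of the steel toggle under the guard (moves with it). The lever is 38 mm long, 12 mm thick near its end; its pivot is 5 mm in front of the box's centre, 47 mm above the worktop; this point, 36 mm from the pivot, is about 80 mm above the worktop in either end position.
- vac_box: Switch box of the vacuum pump, to be left alone: the same enclosure, size and frame as lamp_box, with the same toggle but no guard and no hinge brackets.
- vac_toggle_tip (a point): Near the free end of the vacuum box's bare toggle, which may stand in any position; must not be moved.
- pencil_mid (a point): bystander, to be left alone: yellow hexagonal pencil, 167 mm long; point at its centre
- bulldog_mid (a point): bystander, to be left alone: small black bulldog clip, 32x51x16 mm; point at its centre
- eraser_mid (a point): bystander, to be left alone: eraser in a sleeve, 23x46x13 mm; point at its centre
- film_can_mid (a point): bystander, to be left alone: small film can with grey lid, 35 mm across, 51 mm high; point at its centre
- tape_roll_mid (a point): bystander, to be left alone: roll of masking tape lying flat, 118 mm across, 25 mm high; point at its centre
- tin_mid (a point): bystander, to be left alone: small pin tin, 42x64x18 mm; point at its centre

How it is judged:
By the outcome, as a careful person would: the job done as asked, in the order asked, and still so for the second after the job is handed in, with the robot touching nothing.
It also fails if it takes over 64 s, if anything falls off the work surface, if the arm or the gripper's body presses on something with over 40 N, if the wrist force passes 120 N, or if a joint passes its speed limit or range.

## Working session

There is one attempt and no reset: what is moved stays moved. The work goes in short steps, each a Python script; the robot and the scene stay as the last script left them, time stands still between calls to the robot, and variables do not carry over. Pictures are saved under pics/ and viewed, at most 10 in all, crops included, and the job is handed in when it is done.

```bash
mkdir -p pics; ls; python3 - <<'E'
from rig import *
import cv2, numpy as np
for n in ("top","side"):
    im,d=read_camera(n); cv2.imwrite(f"pics/{n}0.png",im); np.save(f"pics/{n}0.npy",d)
    print(n,camera_info(n))
print(camera_info("wrist")); s=read_state(); print(s)
E
```

```text
pics
top {'fovy': 50.50246053275684, 'cx': 317.40020876618195, 'cy': 204.99838598307446, 'dist': array([0.02147945, 0.        , 0.        , 0.        , 0.        ]), 'xyz': array([ 386.71066972,  -91.06433208, 1141.65628409]), 'attitude': array([-0.68325985, -0.0694423 ,  0.07714312,  0.72276046])}
side {'fovy': 47.154619470406914, 'cx': 319.7371515424159, 'cy': 207.67799351774602, 'dist': array([0.04080251, 0.        , 0.        , 0.        , 0.        ]), 'xyz': array([ 338.80581754, -900.58416453,  826.26762475]), 'attitude': array([ 0.89937104,  0.408389  , -0.06840611, -0.1402525 ])}
{'fovy': 59.828193522404135, 'cx': 327.10367294214956, 'cy': 199.5577543132486, 'dist': array([-0.02979721,  0.        ,  0.        ,  0.        ,  0.        ]), 'mount': array([[ 8.40082624e-04,  9.55388485e-01,  2.95350871e-01,
         8.40168973e+01],
       [ 9.99998844e-01, -1.17692683e-03,  9.62721689e-04,
        -1.03899621e+00],
       [ 1.26737958e-03,  2.95349721e-01, -9.55388369e-01,
         1.99898114e+01],
       [ 0.00000000e+00,  0.00000000e+00,  0.00000000e+00,
         1.00000000e+00]])}
{'clock': 0.1, 'joint_pos': array([ 1.14238497e+00,  4.91499348e-01,  1.55937305e+00, -3.47614396e-05,
        1.09171115e+00, -1.05633111e-01]), 'dq': array([ 0.00095101, -0.00159022, -0.00326762,  0.00021208,  0.00098477,
        0.00150034]), 'joint_torque': array([ 3.53855663e-03, -6.13618898e+01, -2.58608633e+01,  6.93782838e-02,
        4.70342883e-02, -6.03533181e-05]), 'eef_pos': array([198.24244103, 592.70237471, 404.22537648]), 'ee_rot': array([-1.15855227e-04,  1.60681497e-01,  9.87006186e-01, -4.81957156e-04]), 'contact_force': array([-0.53459324, -0.03963081,  0.37981502]), 'wrist_torque': array([-0.01206792, -0.01706143, -0.01709892]), 'gripper_force': 0.0, 'width': 94.698725619589}
```

View pics/top0.png

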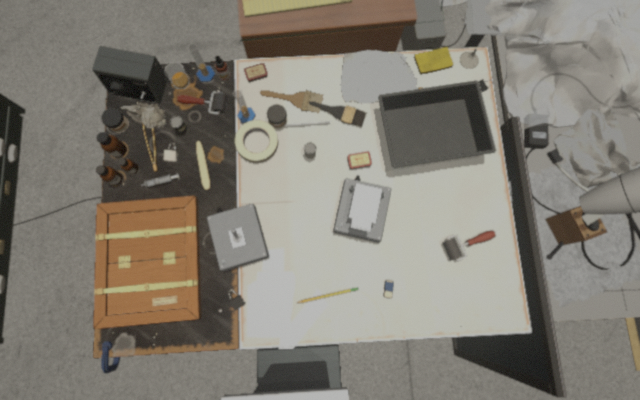

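View pics/side0.png

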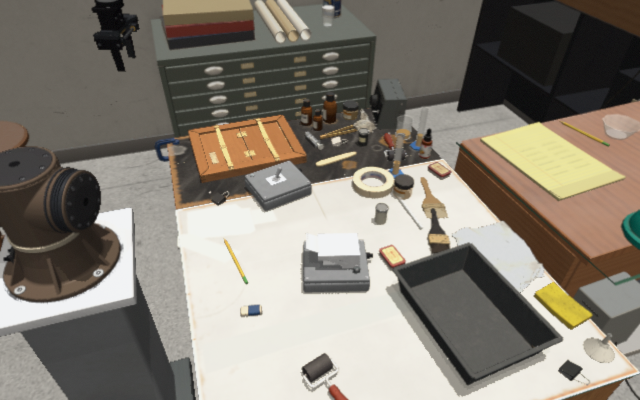

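The top view shows the lamp box with its bright guard at about (362,209), and the vacuum box with its bare toggle at about (238,237). The side view shows the same two boxes at (335,262) and (278,183). Next I'll measure the lamp box from depth.

```bash
cat > h.py <<'E'
import numpy as np, cv2
from scipy.spatial.transform import Rotation as R
from rig import *
def q2R(q): return R.from_quat(np.r_[q[1:],q[0]]).as_matrix()
def cloud(name,d,s=None):
    """400x640x3 world points from a depth picture"""
    c=camera_info(name); f=200/np.tan(np.radians(c["fovy"]/2))
    K=np.array([[f,0,c["cx"]],[0,f,c["cy"]],[0,0,1.]])
    v,u=np.mgrid[0:400,0:640]
    n=cv2.undistortPoints(np.stack([u,v],-1).reshape(-1,1,2).astype(float),K,c["dist"]).reshape(400,640,2)
    P=np.dstack([n[...,0]*d,-n[...,1]*d,-d])
    if name=="wrist":
        M=c["mount"]; P=P@M[:3,:3].T+M[:3,3]
        return P@q2R(s["ee_rot"]).T+s["eef_pos"]
    return P@q2R(c["attitude"]).T+c["xyz"]
def rect(pts):
    (c,(a,b),t)=cv2.minAreaRect(pts[:,:2].astype(np.float32)); return np.round(c,1),np.round((a,b),1),round(t,1)
E
python3 - <<'E'
from h import *
d=np.load("pics/top0.npy"); P=cloud("top",d)
for n,(v0,v1,u0,u1) in dict(lamp=(165,255,320,400),vac=(195,280,195,280)).items():
    W=P[v0:v1,u0:u1].reshape(-1,3); print(n,"floor",np.median(W[W[:,2]<15][:,2]) )
    for a,b in((35,56),(35,110),(84,104)):
        m=W[(W[:,2]>a)&(W[:,2]<b)]
        print(a,b,len(m),np.median(m[:,2]),rect(m))
m=(P[...,2]>10)&(P[...,2]<300)
# tall things map near lamp
lab=cv2.connectedComponentsWithStats(m.astype(np.uint8))
for i in range(1,lab[0]):
    if lab[2][i,4]>60:
        q=P[lab[1]==i]; print(q.mean(0).round(),q.min(0).round(),q.max(0).round())
E
```

```text
lamp floor 0.1563089692331232
35 56 1409 45.08302611318277 (array([ 601.2, -228.1]), array([127.8, 149.8]), 74.2)
35 110 2655 48.535789359609225 (array([ 628.5, -236.4]), array([131.3, 208.8]), 71.9)
84 104 1137 94.57172342269496 (array([ 594.6, -226.6]), array([ 69.5, 119.9]), 74.0)
vac floor -0.004958515449857259
35 56 2696 44.80144231439806 (array([547.6, 104.4]), array([150., 128.]), 14.0)
35 110 2730 44.862754678554325 (array([547.6, 104.4]), array([150., 128.]), 14.0)
84 104 0 nan (array([0., 0.]), array([0., 0.]), 0.0)
[1145. -148.   70.] [1089. -420.   10.] [1217.   85.   94.]
[1111. -949.   33.] [  990. -1091.    10.] [1215. -822.   68.]
[1032.  193.   88.] [1022.  182.   10.] [1049.  208.  142.]
[996. 359.  86.] [938. 240.  10.] [1069.  465.  124.]
[1034. -472.   19.] [ 998. -526.   10.] [1073. -417.   25.]
[1033. -578.   21.] [1013. -601.   10.] [1059. -558.   57.]
[1057. -254.   13.] [1021. -309.   10.] [1082. -205.   28.]
[ 881. -457.   44.] [ 702. -621.   10.] [1070. -290.   77.]
[1020.  135.   55.] [1010.  120.   10.] [1038.  154.  108.]
[1028.   46.   17.] [1001.   13
[... 661 characters left out ...]
  21.]
[ 746. -234.   18.] [ 724. -266.   10.] [ 771. -202.   25.]
[755. 390.  47.] [743. 380.  10.] [771. 408.  77.]
[729. 435.  58.] [714. 421.  10.] [752. 459.  93.]
[ 584. -833.  123.] [ 540. -891.   50.] [ 647. -787.  176.]
[718. 315.  20.] [702. 262.  11.] [736. 368.  31.]
[ 594. -224.   66.] [ 512. -307.   12.] [ 700. -147.  110.]
[497. 343.  23.] [338. 207.  10.] [667. 479.  37.]
[545. 102.  44.] [460.  26.  10.] [635. 182.  84.]
[ 495. -493.   25.] [ 454. -577.   12.] [ 527. -436.   38.]
[ 391. -283.   13.] [ 367. -296.   10.] [ 414. -269.   18.]
[379. 114.  13.] [362.  94.  10.] [397. 133.  21.]
[266. 443.  16.] [230. 435.  10.] [301. 453.  23.]
  return _methods._mean(a, axis=axis, dtype=dtype,
  ret = ret.dtype.type(ret / rcount)
```

The box centre is at (601,-228) with a yaw of about -16°, and the guard rectangle agrees with that. Next I'll check IK for a lift in which the tool turns rigidly with the guard.

```bash
cat >> h.py <<'E'
C=np.array([601.2,-228.1,0]); YAW=np.radians(-15.9)
def B(): 
    c,s=np.cos(YAW),np.sin(YAW); return np.array([[c,-s,0],[s,c,0],[0,0,1.]])
def pose(x,z,phi,y=0.,sgn=-1):
    """TCP pose with the fingertip centre at box (x,y,z), tool pointing rearward, phi below horizontal"""
    d=np.array([np.cos(phi),0,-np.sin(phi)]); yy=np.array([0,sgn,0.])
    M=B()@np.column_stack([np.cross(yy,d),yy,d])
    q=R.from_matrix(M).as_quat()
    return C+B()@(np.array([x,y,z])-190*d), np.r_[q[3],q[:3]]
PHI0=np.radians(25)
def lift(th,gap=0,back=0):
    """tip pose with finger's upper face flush under the lip (gap below it, drawn back) at guard angle th"""
    up=np.array([np.sin(PHI0),np.cos(PHI0)]); d=np.array([np.cos(PHI0),-np.sin(PHI0)])
    p=np.array([-92,39.])-up*(10+gap)-d*back
    c,s=np.cos(th),np.sin(th)
    return pose(45+p[0]*c+p[1]*s, 57-p[0]*s+p[1]*c, PHI0+th)
E
python3 - <<'E'
from h import *
for n,p in [("pre",lift(0,4,60)),("preHi",pose(-140,190,PHI0)),("preHi45",pose(-140,220,.8))]+[(th,lift(th,0)) for th in np.arange(0,1.31,.1)]+[("tog0",pose(-55,72,1.05)),("tog1",pose(0,72,1.05)),("nud0",pose(105,160,1.57)),("nud1",pose(20,160,1.57))]:
    q=solve_ik(*p); print(n,p[0].round(), None if q is None else np.round(q,2))
E
```

```text
pre [ 332. -152.  189.] [-0.69  0.77  2.57  2.75  1.32 -1.65]
preHi [ 301. -143.  270.] [-0.75  0.48  2.6   2.66  1.08 -1.54]
preHi45 [ 339. -153.  356.] [-0.66  0.18  2.34  1.96  0.29 -0.69]
0.0 [ 386. -167.  167.] [-0.63  0.79  2.43  2.8   1.21 -1.6 ]
0.1 [ 398. -170.  193.] [-0.61  0.69  2.39  2.8   0.98 -1.55]
0.2 [ 413. -174.  218.] [-0.59  0.61  2.33  2.76  0.74 -1.48]
0.30000000000000004 [ 429. -179.  242.] [-0.58  0.54  2.26  2.69  0.52 -1.37]
0.4 [ 448. -184.  263.] [-0.56  0.5   2.18  2.5   0.32 -1.16]
0.5 [ 469. -190.  282.] [-0.54  0.48  2.1   1.89  0.16 -0.54]
0.6000000000000001 [ 491. -197.  300.] [-0.53  0.47  2.01  0.73  0.19  0.64]
0.7000000000000001 [ 515. -204.  314.] [-0.51  0.47  1.92  0.3   0.34  1.08]
0.8 [ 541. -211.  326.] [-0.5   0.49  1.82  0.15  0.5   1.23]
0.9 [ 567. -218.  336.] [-0.48  0.52  1.73  0.08  0.67  1.31]
1.0 [ 594. -226.  342.] [-0.47  0.56  1.63  0.04  0.83  1.36]
1.1 [ 622. -234.  346.] [-0.46  0.6   1.52  0.01  0.98  1.38]
1.2000000000000002 [ 650. -242.  347.] [-0.45  0.65  1.42 -0.01  1.14  1.4 ]
1.3 [ 678. -250.  345.] [-0.44  0.71  1.31 -0.03  1.29  1.42]
tog0 [ 457. -187.  237.] [-0.54  0.55  2.14  1.95  0.14 -0.62]
tog1 [ 510. -202.  237.] [-0.52  0.6   2.    1.3   0.12  0.06]
nud0 [ 702. -257.  350.] [-0.44  0.72  1.27  0.    1.15  1.41]
nud1 [ 620. -234.  350.] [-0.46  0.6   1.52  0.    1.03  1.39]
```

```bash
python3 - <<'E'
from h import *
close_gripper(5)
q=solve_ik(*pose(-150,200,PHI0)); print(np.round(q,2))
goto_joints(q); s=read_state(); im,d=read_camera("wrist"); print(s["clock"],s["width"],s["contact_force"].round(2),s["eef_pos"].round(),np.round(s["joint_pos"],2))
cv2.imwrite("pics/w1.png",im); np.save("pics/w1.npy",d)
im2,d2=read_camera("side"); cv2.imwrite("pics/s1.png",im2)
P=cloud("wrist",d,s)-C; P=P@B()   # box frame
ok=(d>0)
near=ok&(abs(P[...,0])<200)&(abs(P[...,1])<150)
m=P[near&(abs(P[...,2]-45)<4)]; print("panel",len(m),m.min(0).round(1),m.max(0).round(1),rect(m))
m=P[near&(P[...,2]>86)&(P[...,2]<108)&(P[...,0]>-90)]; print("guard",len(m),m.min(0).round(1),m.max(0).round(1),rect(m),np.percentile(m[:,1],[1,50,99]).round(1))
m=m[m[:,0]<-45]; print("lip",m.min(0).round(1),m.max(0).round(1))
E
```

```text
[-0.76  0.44  2.62  2.63  1.06 -1.52]
4.4667 0.5070023604973405 [ 0.6   0.36 -0.08] [ 292. -140.  280.] [-0.76  0.44  2.62  2.63  1.06 -1.52]
panel 3858 [ -74.  -149.8   41. ] [198.9  61.5  49. ] (array([ 68.1, -24.3]), array([158.1, 281.5]), 68.3)
guard 4216 [-68.4 -36.   86.1] [ 50.7  33.1 107.7] (array([-8.8, -1.5]), array([ 69. , 119.1]), 90.0) [-35.1  -1.5  32.2]
lip [-68.4 -26.2  95.4] [-45.   23.6 107.7]
```

View pics/w1.png

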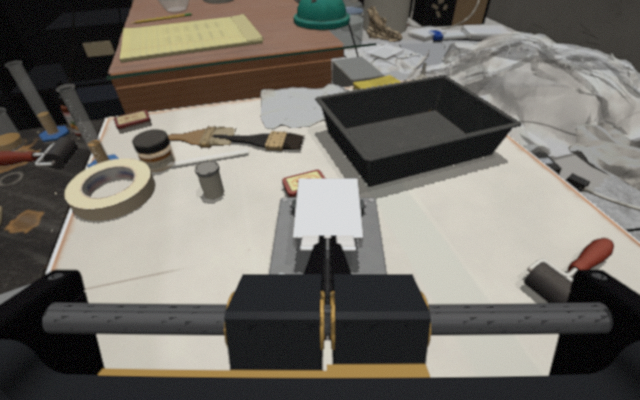

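View pics/s1.png

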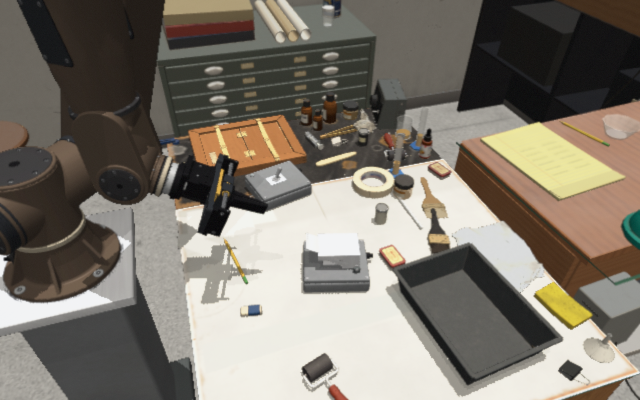

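The wrist view shows the guard at about (328,205) with the closed fingertips lined up in front of it at (325,245). Its position agrees with the top camera to about 2 mm. The side view shows the arm clear of everything. Now the insertion and lift.

```bash
cat >> h.py <<'E'
C=C+B()@np.array([-1.,-.8,0])
def go(p):
    q=solve_ik(*p)
    if q is None: raise SystemExit("no ik")
    goto_joints(q)
def st(tag):
    s=read_state(); print(tag,round(s["clock"],1),s["contact_force"].round(1),s["eef_pos"].round(),np.round(s["joint_pos"][3:],2)); return s
E
python3 - <<'E'
from h import *
p=lift(0,8,60); print(move_straight(p[0],p[1],feed=120,guard=10)); s0=st("pre")
p=lift(0,8,0); print(move_straight(p[0],p[1],feed=50,guard=3)); st("in")
p=lift(0,0,0); print(move_straight(p[0],p[1],feed=20,guard=3)); st("up")
for th in (.05,.1,.15): go(lift(th)); st(th)
im,d=read_camera("side"); cv2.imwrite("pics/s2.png",cv2.resize(im[150:320,180:420],None,fx=3,fy=3))
E
```

```text
False
pre 5.6 [-0.3  0.8  0.2] [ 329. -151.  186.] [ 2.75  1.34 -1.66]
False
in 6.9 [-0.1  0.5  0.5] [ 382. -166.  160.] [ 2.8   1.25 -1.61]
False
up 7.5 [ 0.9 -0.4  0. ] [ 385. -167.  167.] [ 2.8   1.22 -1.6 ]
0.05 7.7 [ 0.3  0.8 -0.9] [ 391. -169.  181.] [ 2.8   1.1  -1.58]
0.1 8.0 [ 0.   0.7 -0.6] [ 397. -171.  193.] [ 2.79  0.98 -1.55]
0.15 8.2 [-0.3 -0.7 -1. ] [ 404. -173.  206.] [ 2.78  0.87 -1.52]
```

View pics/s2.png

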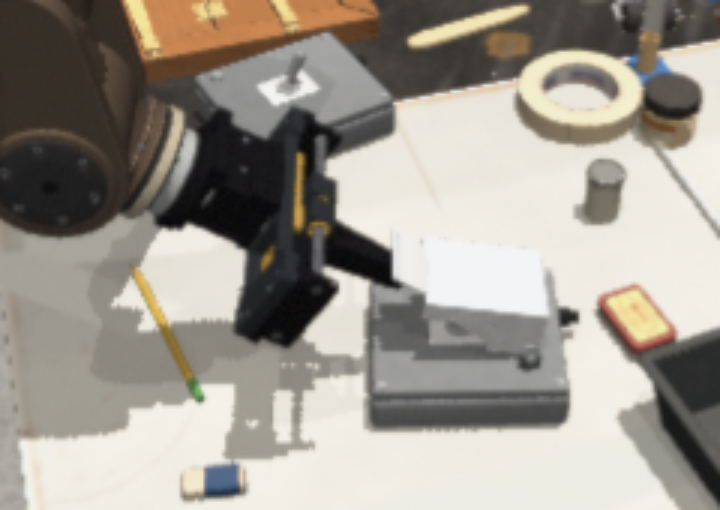

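The guard is up by about 0.15 rad, with the finger flush under its lip at crop pixel (395,260). I'll continue the lift.

```bash
python3 - <<'E'
from h import *
for i,th in enumerate(np.arange(.19,1.29,.04)):
    go(lift(th)); s=read_state()
    f=np.linalg.norm(s["contact_force"])
    if i%4==0 or f>6: st(round(th,2))
    if f>12: break
wait(.5); st("end")
im,d=read_camera("side"); cv2.imwrite("pics/s3.png",cv2.resize(im[100:320,180:420],None,fx=2.5,fy=2.5))
E
```

```text
0.19 8.5 [ 0.1  0.1 -0.1] [ 410. -174.  216.] [ 2.76  0.77 -1.49]
0.35 9.5 [ 0.4 -0.5  0.1] [ 437. -182.  252.] [ 2.62  0.42 -1.29]
0.51 10.8 [-0.6 -0.2 -1.1] [ 469. -191.  284.] [ 1.79  0.16 -0.43]
0.67 12.6 [-0.1  0.5 -0.3] [ 507. -202.  310.] [0.39 0.29 0.98]
0.83 13.6 [ 0.3  0.2 -0.1] [ 547. -213.  329.] [0.13 0.55 1.26]
0.99 14.6 [ 0.6  0.5 -0.4] [ 590. -226.  342.] [0.04 0.81 1.35]
1.15 15.6 [-0.5  0.4  0.3] [ 634. -238.  347.] [-0.    1.06  1.39]
end 16.8 [ 0.1  0.6 -0.2] [ 668. -248.  346.] [-0.02  1.24  1.41]
```

View pics/s3.png

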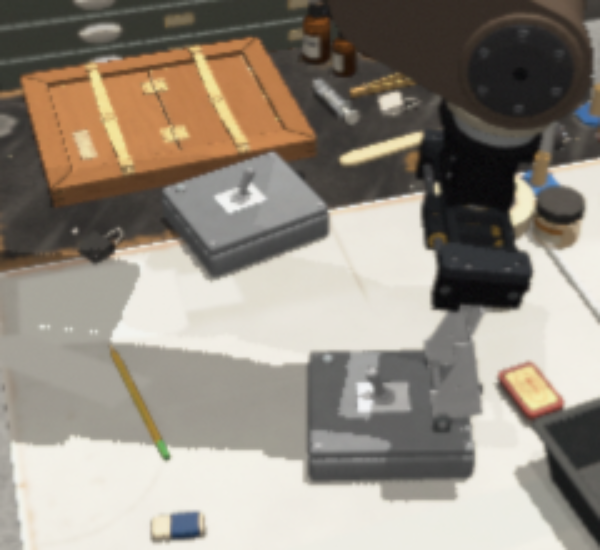

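The guard is standing open at crop pixel (458,365), and the toggle at (375,385) still leans to the front. Next I back off and measure the toggle.

```bash
python3 - <<'E'
from h import *
p,_=lift(1.27); move_straight(p+B()@np.array([-90,0,0]),feed=120,guard=6)
p=pose(-75,150,1.2); move_straight(p[0],p[1],feed=120); s=st("back")
im,d=read_camera("wrist"); cv2.imwrite("pics/w4.png",im)
P=(cloud("wrist",d,s)-C)@B(); near=(d>0)&(abs(P[...,1])<80)&(abs(P[...,0])<110)
m=P[near&(abs(P[...,1])<15)&(P[...,2]>55)&(P[...,2]<90)&(P[...,0]<25)&(P[...,0]>-60)]; print("toggle",len(m),m.mean(0).round(1),m.min(0).round(1),m.max(0).round(1))
m=P[near&(P[...,2]>60)&(P[...,0]>10)]; print("guard",len(m),m.min(0).round(1),m.max(0).round(1))
d=read_camera("top")[1]; T=(cloud("top",d)-C)@B()
for a,b in((40,50),(60,90),(100,190)):
    m=T[(T[...,2]>a)&(T[...,2]<b)&(abs(T[...,1])<70)&(abs(T[...,0])<100)]; print("top",a,b,len(m),m.min(0).round(1),m.max(0).round(1))
E
```

```text
back 19.0 [ 0.5  1.  -0.2] [ 462. -189.  327.] [0.25 0.38 1.09]
toggle 212 [-15.5  -0.7  79.2] [-22.   -6.6  55.2] [-3.6  4.8 84. ]
guard 8247 [ 33.  -46.6  60. ] [ 79.3  45.5 156.5]
top 40 50 1731 [-67.5 -62.8  40. ] [76.  63.5 50. ]
top 60 90 170 [-20.8 -45.7  60. ] [82.1 46.  89.6]
top 100 190 281 [ 47.3 -34.1 100.1] [ 78.1  35.1 179.5]
```

View pics/w4.png

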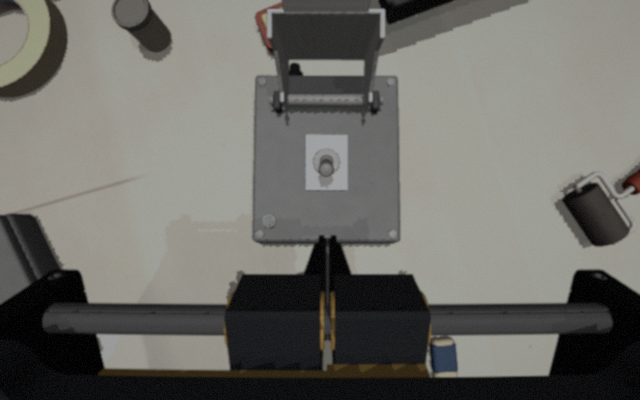

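The wrist view shows the guard open at about (327,60). The toggle at (326,165) is in its off position and the box has not moved. Now I push the toggle.

```bash
python3 - <<'E'
from h import *
p=pose(-60,70.5,1.2); print(move_straight(p[0],p[1],feed=80,guard=6)); st("down")
p=pose(-14,70.5,1.2); print(move_straight(p[0],p[1],feed=30,guard=6)); st("push1")
p=pose(4,70.5,1.2); print(move_straight(p[0],p[1],feed=12,guard=5)); s=st("push2")
tip=(s["eef_pos"]+190*q2R(s["ee_rot"])[:,2]-C)@B(); print("tip",tip.round(1))
p=pose(-60,72,1.2); move_straight(p[0],p[1],feed=80)
p=pose(-75,150,1.2); move_straight(p[0],p[1],feed=120); s=st("back")
im,d=read_camera("wrist"); cv2.imwrite("pics/w5.png",im[50:300,200:450])
P=(cloud("wrist",d,s)-C)@B()
m=P[(d>0)&(abs(P[...,1])<15)&(P[...,2]>60)&(P[...,2]<90)&(P[...,0]<28)&(P[...,0]>-60)]; print("toggle",len(m),m.mean(0).round(1),m.min(0).round(1),m.max(0).round(1))
m=P[(d>0)&(abs(P[...,2]-45)<3)&(abs(P[...,1])<80)&(abs(P[...,0])<100)]; print("panel",m.min(0).round(1),m.max(0).round(1))
E
```

```text
False
down 20.2 [-0.9 -0.4 -0.7] [ 476. -193.  248.] [0.46 0.2  0.88]
False
push1 21.9 [-0.1 -0.2  0.8] [ 520. -206.  248.] [0.32 0.26 1.04]
True
push2 22.7 [-3.2 -0.2  2.4] [ 527. -208.  247.] [0.31 0.27 1.06]
tip [-7.5  0.2 69.8]
back 24.3 [0.6 0.1 0.2] [ 462. -189.  327.] [0.25 0.38 1.09]
toggle 339 [ 5.1 -0.7 74.7] [-3.1 -6.6 60.1] [14.7  5.  82.6]
panel [-73.  -63.8  42. ] [72.1 62.3 48. ]
```

View pics/w5.png

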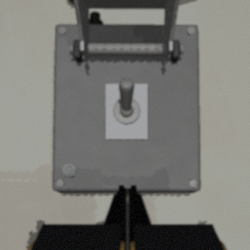

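The toggle stopped against 5 N at the position predicted for fully on, and it now leans to the rear at crop pixel (125,92). One check of the lever's slope, then I'll move behind the guard.

```bash
python3 - <<'E'
from h import *
s=read_state(); d=read_camera("wrist")[1]; P=(cloud("wrist",d,s)-C)@B()
m=P[(d>0)&(abs(P[...,1]+.7)<2.5)&(P[...,2]>58)&(P[...,2]<90)&(P[...,0]<28)&(P[...,0]>-60)]
for a in range(58,86,3):
    k=m[(m[:,2]>=a)&(m[:,2]<a+3)]
    if len(k): print(a,len(k),k[:,0].mean().round(1),k[:,0].max().round(1))
d=read_camera("side")[1]; T=(cloud("side",d)-C)@B()
m=T[(d>0)&(abs(T[...,1])<10)&(T[...,2]>58)&(T[...,2]<90)&(abs(T[...,0])<28)]
for a in range(58,86,4):
    k=m[(m[:,2]>=a)&(m[:,2]<a+4)]
    if len(k): print("side",a,len(k),k[:,0].min().round(1),k[:,0].max().round(1))
E
```

```text
58 13 -3.3 -2.8
61 12 -2.2 -1.8
64 15 -1.0 -0.0
67 12 0.2 1.5
70 14 1.2 2.4
73 15 2.4 3.4
76 24 6.1 14.5
79 65 8.8 13.8
82 4 8.6 9.9
side 58 6 -2.5 4.2
side 62 6 -2.5 6.3
side 66 7 -0.3 6.2
side 70 9 1.7 10.6
side 74 5 4.0 13.0
side 78 11 3.8 12.7
side 82 1 8.2 8.2
```

Both views put the lever axis slope at about 0.48, which is 0.45 rad to the rear, so the toggle is fully on. Now the nudge from behind.

```bash
python3 - <<'E'
from h import *
for x,z,ph,f in((-75,250,1.3,150),(115,250,1.57,200),(115,160,1.57,120)):
    p=pose(x,z,ph); print(move_straight(p[0],p[1],feed=f,guard=10)); st((x,z))
for x in (80,60,45,35,28):
    p=pose(x,160,1.57); print(move_straight(p[0],p[1],feed=40,guard=5)); st(x)
wait(.5)
p=pose(45,160,1.57); move_straight(p[0],p[1],feed=80)
p=pose(45,260,1.57); move_straight(p[0],p[1],feed=150); wait(.5); s=st("up")
im,d=read_camera("side"); cv2.imwrite("pics/s6.png",cv2.resize(im[100:320,180:420],None,fx=2.5,fy=2.5))
T=(cloud("side",d)-C)@B()
m=T[(d>0)&(abs(T[...,1])<36)&(T[...,2]>86)&(T[...,2]<190)&(abs(T[...,0])<90)]; print("guard",len(m),m.min(0).round(1),m.max(0).round(1))
E
```

```text
False
(-75, 250) 25.3 [-0.5 -0.1 -0.7] [ 479. -194.  432.] [0.09 0.77 1.27]
False
(115, 250) 26.7 [-0.5  0.7  0.4] [ 710. -260.  440.] [0.   1.34 1.41]
False
(115, 160) 27.6 [-0.9 -0.6 -0.8] [ 711. -260.  351.] [0.   1.17 1.41]
False
80 28.6 [ 0.2  0.4 -0.5] [ 677. -251.  350.] [0.   1.11 1.4 ]
False
60 29.2 [ 0.  -0.1 -0.9] [ 658. -245.  350.] [0.   1.08 1.4 ]
False
45 29.8 [-0.6 -0.   0.8] [ 643. -241.  350.] [0.   1.06 1.39]
False
35 30.2 [ 0.1 -0.6 -0.5] [ 633. -238.  350.] [0.   1.04 1.39]
False
28 30.5 [-0.2  0.   0.6] [ 627. -236.  350.] [0.   1.03 1.39]
up 32.7 [ 0.1 -1.2 -0.1] [ 643. -241.  450.] [0.   1.26 1.39]
guard 1175 [-66.1 -36.   86.1] [ 50.6  35.8 108.8]
```

View pics/s6.png

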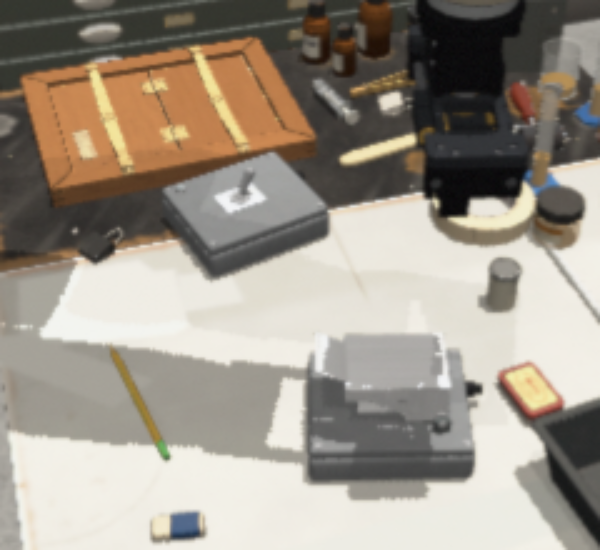

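The guard is shut at crop pixel (385,370), nothing else has moved, and the tool is well clear above the box. I'm handing in.

```bash
python3 -c "
from rig import *
print(hand_in())"
```

```text
the job is handed in; nothing more can be done
None
```

The job is handed in, with no verdict returned: I raised the guard until it stayed open, pushed the toggle fully to on, and nudged the guard so it dropped shut by itself. The box and everything else stayed where they were, at about 33 s on the clock.

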